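# Snap the guard onto the terminal housing

### The job

The open terminal housing on the welding table needs its spatter guard before welding starts. Of the two guards lying there take the longer one, which fits; set it squarely over the housing and press it straight down until the clips at both ends snap under the rim and it sits fully home, then let go. Leave the shorter guard where it lies.

Things in the scene. Friction and masses are not known exactly. Their poses are not given: they have to be found in the camera images.
- housing: Fixed open-topped grey terminal box, 56 (x) x 112 (y) x 44 mm, brass screws inside, with a round steel rim bead 8 mm thick: 64 x 124 mm over the bead, its top 46 mm above the table. The guard's clips snap under the bead at the +y and -y ends. Low feet and a gland on the sides. Origin: centre of its underside on the table; z up, y along its length. Place and yaw vary.
- long_guard: The guard that fits, 190 g: plate 90 (x) x 128 (y) mm, skirts below its long sides, sprung clips at its ends, grip rib on top 18 (x) x 56 (y) mm, centred. Origin: centre at the skirts' foot; y along its length. Above origin: plate top 38, rib top 67 mm. Home: origin 12 mm above the housing's, y axes parallel (either way). Clips yield at 5 to 12 N, 10 mm above home; press to 20 N.
- short_guard: The wrong guard, for a smaller housing: like the long one but its plate is only 88 mm long (y), nearly square. Same origin, axes and heights. The two lie about 0.2 m apart and change places; leave this one alone.
There are look-alikes about, which are no part of the job. What is shaped like the housing but green is not meant.

How it is judged:
By the outcome, as a careful person would: the job done as asked, in the order asked, and still so for the second after the job is handed in, with the robot touching nothing.
It also fails if it takes over 35 s, if anything falls off the work surface, if the arm or the gripper's body presses on something with over 40 N, if the wrist force passes 120 N, or if a joint passes its speed limit or range.

### The arm

A 7-joint arm with a two-finger parallel gripper is mounted at the origin on a cart in front of the work surface, level with it; the furniture and walls round the work are solid. World frame = base frame: x ahead of the robot, y to its left, z up, the work surface at z = 0. Lengths are in m, angles in rad, forces in N, time in s.
With the tool pointing down it reaches from about 0.35 to 0.9 m from the base axis. Payload 8.1 kg.
Tool frame: the origin (TCP) lies between the finger pads; the fingertips stand 11 mm ahead of it and the grasp point (between the pads) lies 8 mm behind it; z points along the fingers, y is the line along which they close (so a half turn about z gives the same grasp; the last joint's range is limited). The gripper opens to 92 mm and grips with 3 to 60 N. Pads are 19 mm wide; open, the fingers measure 130 mm over their backs; the gripper's body (75 mm by 190 mm) begins 47 mm behind the grasp point.
Start: joints at [1.146, 0.434, 0.025, 1.573, -0.012, 1.134, -0.075], TCP at [0.198, -0.593, 0.238] pointing down, gripper open.
Joint ranges: [-2.62, 2.62], [-0.44, 2.09], [-1.27, 1.32], [0.08, 2.57], [-1.32, 4.46], [0.12, 2], [-2.74, 2.74]. Speed limits (rad/s): [2.22, 2.22, 3.01, 3.01, 3.14, 3.14, 3.14].

### API

Orientations are given as a rotation vector (axis times angle).
In Python, from cell import observe, get_image, camera_params, sign_off gives the robot as it stands.
- The arm moves only by the shell command python3 -m pendant 'ROWS' [FORCE]. ROWS is JSON, one flat list of numbers, 7 for each row, row after row: the shift along the tool's x, y, z in m, then the turn, a rotation vector about the tool's x, y, z in rad, then the finger opening in m, from 0 to 0.0918. In form: [dx, dy, dz, rx, ry, rz, jaw, dx, dy, dz, rx, ry, rz, jaw, ...]. A call has 1 to 10 rows; each row shifts and turns the commanded pose from where the row before left it, along the tool's axes as they then stand; what a row does not reach is not made up. A row lasts 1/8 s, in which the tool goes at most 62.5 mm and 10.7 degrees, less where a joint would pass 70% of its speed; a pose out of reach is approached as far as the arm can. A call is refused whole if a number of a shift passes 0.0625 or a number of a turn 0.188, either way. A call with a gripper value outside its range is refused whole. The fingers move at their own pace and stop on an object; FORCE is the grip in N (left out, the last holds). Time passes only in rows, so rows that do not move let the fingers close. It gives the time, the measured TCP pose, the force, the opening and the grip force at its end, in the units of the state.
- observe(): the state, without advancing time (a new reading comes with each control period).
- get_image(name): name is "side" or "top" or "wrist"; returns the picture (480x640x3 uint8, red, green, blue); there is no depth.
- camera_params(name): a dict with "intrinsics" (3x3 intrinsics, pixels), "eye" and "rotation" of the camera in the world; the wrist camera has in their place "T_tool_cam" (4x4, takes a point from camera to tool coordinates, whose origin is the TCP and whose axes are the flange's). Camera axes: x right, y down, z forward; pixel columns grow to the right and rows downward; lengths in m; the calibration is good to about 2 mm. The wrist camera is an equidistant fisheye: a pixel r from the principal point sees the ray r / f radians off the axis. A picture is of the moment at which its call begins: read the wrist's pose just before it. camera_params takes no time and is no camera call.
- sign_off(): hands the job in; it is judged then, once.
The state is a dict: "clock": time; "joints": joint angles; "dq": joint speeds; "joint_efforts": joint torques, N m; "position": TCP position; "ee_rot": TCP orientation; "force": force on the tool from outside, world axes, zero at the start; "ft_torque": the same for the moment, N m; "width": opening from 0.0 (shut) to 1.0 (fully open); "gripper_force": force on a finger pad.
Only numpy, scipy, OpenCV 4.12 (cv2) and the standard library are available. Lean on these libraries where they do the work, as an engineer would, in place of code of your own. Each camera call takes 0.05 s, during which the arm holds its last target. There are 200 camera calls.

## Working session

There is one attempt and no reset: what is moved stays moved. The work goes in short steps, Python scripts to look and compute and a shell command to move; the robot and the scene stay as the last step left them, time stands still between calls to the robot, and variables do not carry over. Pictures are saved under pics/ and viewed, at most 10 in all, crops included, and the job is handed in when it is done.

```bash
mkdir -p pics; ls; python3 - <<'E'
from cell import *
import cv2,numpy as np
s=observe();print(s)
for n in("top","side"):
    im=get_image(n);cv2.imwrite(f"pics/{n}0.png",im[:,:,::-1])
    print(n,camera_params(n))
print(camera_params("wrist"))
E
```

```text
pics
{'clock': 0.0, 'joints': array([ 1.14640465,  0.43521855,  0.02495113,  1.57410729, -0.01157283,
        1.1340189 , -0.07507584]), 'dq': array([-4.45947849e-04,  1.19004652e-03,  1.23588845e-05, -5.17580999e-04,
       -1.45142737e-03,  2.79490750e-04,  6.21467176e-04]), 'joint_efforts': array([ 5.39953035e-04, -6.67842722e+01,  9.84982364e-01, -3.14456785e+01,
       -6.06981455e-02,  4.29401826e-02,  9.22934169e-05]), 'position': array([ 0.19745549, -0.5924534 ,  0.23694354]), 'ee_rot': array([-3.09948678e+00, -5.03019923e-01,  6.51358981e-04]), 'force': array([-0.49629874,  0.35198941,  0.67143517]), 'ft_torque': array([ 0.01081634, -0.0298082 ,  0.0254888 ]), 'gripper_force': 0.0, 'width': 1.0021381882067961}
top {'intrinsics': array([[470.46279511,   0.        , 312.97961854],
       [  0.        , 470.46279511, 235.6337008 ],
       [  0.        ,   0.        ,   1.        ]]), 'eye': array([0.3369229 , 0.24614993, 1.15957795]), 'rotation': array([-2.16387947,  2.17905626, -0.1543912 ])}
side {'intrinsics': array([[438.84072781,   0.        , 322.44597808],
       [  0.        , 438.84072781, 246.1969778 ],
       [  0.        ,   0.        ,   1.        ]]), 'eye': array([0.2228009 , 0.88741616, 0.68394323]), 'rotation': array([-0.47343684,  2.7126106 , -1.1753566 ])}
{'intrinsics': array([[371.64829954,   0.        , 318.72414033],
       [  0.        , 371.64829954, 240.83669121],
       [  0.        ,   0.        ,   1.        ]]), 'T_tool_cam': array([[-3.22723997e-04, -9.67659809e-01, -2.52258579e-01,
         6.66020375e-02],
       [ 9.99999848e-01, -1.99701755e-04, -5.13285165e-04,
        -9.09770607e-04],
       [ 4.46308943e-04, -2.52258706e-01,  9.67659726e-01,
        -1.47103612e-01],
       [ 0.00000000e+00,  0.00000000e+00,  0.00000000e+00,
         1.00000000e+00]])}
```

View pics/top0.png

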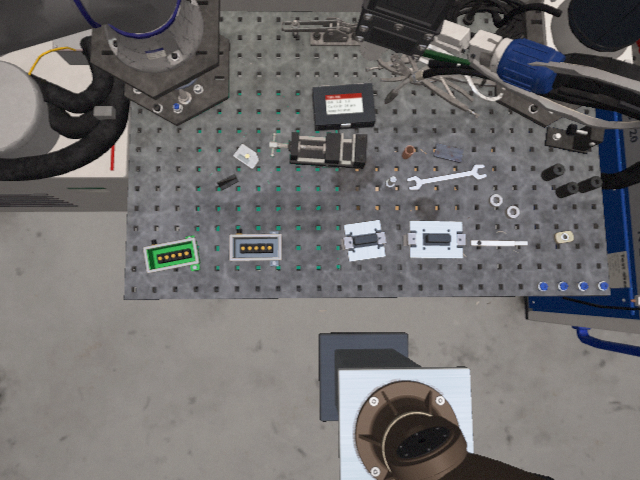

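View pics/side0.png

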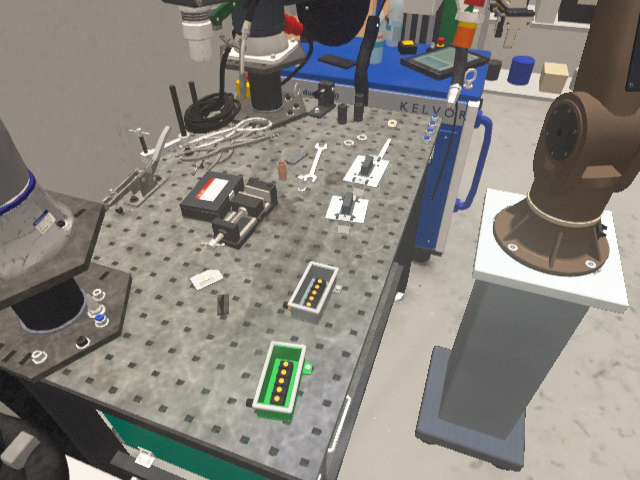

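The top view shows four candidates:
- **Green look-alike**, (172,254): not meant.
- **Grey housing**, (256,247): the one meant.
- **Nearly square guard**, (364,240): the short one.
- **Longer guard**, (436,239): the plate is wider along its length, so this is the long one.

I'll measure both guards and the housing, and crop to confirm.

```bash
cat > h.py <<'E'
import cv2,numpy as np
from cell import *
from scipy.spatial.transform import Rotation as R
def ray(n,uv,z,pose=None):
    c=camera_params(n);K=c["intrinsics"];uv=np.atleast_2d(uv).astype(float)
    p=(uv-K[:2,2])/K[0,0]
    if n=="wrist":
        r=np.linalg.norm(p,axis=1,keepdims=True);d=np.hstack([p/np.maximum(r,1e-9)*np.sin(r),np.cos(r)])
        T=c["T_tool_cam"];Rt=R.from_rotvec(pose[1]).as_matrix()
        d=d@(Rt@T[:3,:3]).T;e=pose[0]+Rt@T[:3,3]
    else:
        d=np.hstack([p,np.ones((len(p),1))])@R.from_rotvec(c["rotation"]).as_matrix().T;e=c["eye"]
    return e+d*((z-e[2])/d[:,2:])
def rect(P):
    (c,s,a)=cv2.minAreaRect(P[:,:2].astype(np.float32)*1000)
    return np.array(c)/1000,s,a
E
python3 - <<'E'
from h import *
im=cv2.imread("pics/top0.png")
x0,y0,x1,y1=215,200,475,290
hsv=cv2.cvtColor(im,cv2.COLOR_BGR2HSV)
m=((hsv[:,:,2]>150)&(hsv[:,:,1]<70)).astype(np.uint8);m[:y0]=0;m[y1:]=0;m[:,:x0]=0;m[:,x1:]=0
cs,_=cv2.findContours(m,cv2.RETR_EXTERNAL,cv2.CHAIN_APPROX_NONE)
for c in cs:
    if cv2.contourArea(c)<300: continue
    c=c[:,0]; z=.046 if c[:,0].mean()<300 else .038
    print(cv2.boundingRect(c),rect(ray("top",c,z)))
v=cv2.resize(im[y0:y1,x0:x1],None,fx=3,fy=3,interpolation=2);mm=cv2.resize(m[y0:y1,x0:x1]*255,None,fx=3,fy=3,interpolation=0)
cv2.imwrite("pics/crop.png",np.vstack([v,cv2.cvtColor(mm,cv2.COLOR_GRAY2BGR)]))
E
```

```text
(343, 237, 43, 25) (array([0.44305783, 0.09626413]), (59.11361312866211, 94.46539306640625), 7.71256160736084)
(229, 232, 53, 29) (array([0.44484247, 0.35654922]), (65.14569854736328, 124.12431335449219), 1.5265535116195679)
(408, 221, 58, 38) (array([ 0.46030078, -0.07952779]), (138.78543090820312, 89.71144104003906), 88.498046875)
(344, 220, 43, 24) (array([0.47451669, 0.0942692 ]), (58.24205780029297, 95.59808349609375), 7.615973472595215)
```

View pics/crop.png

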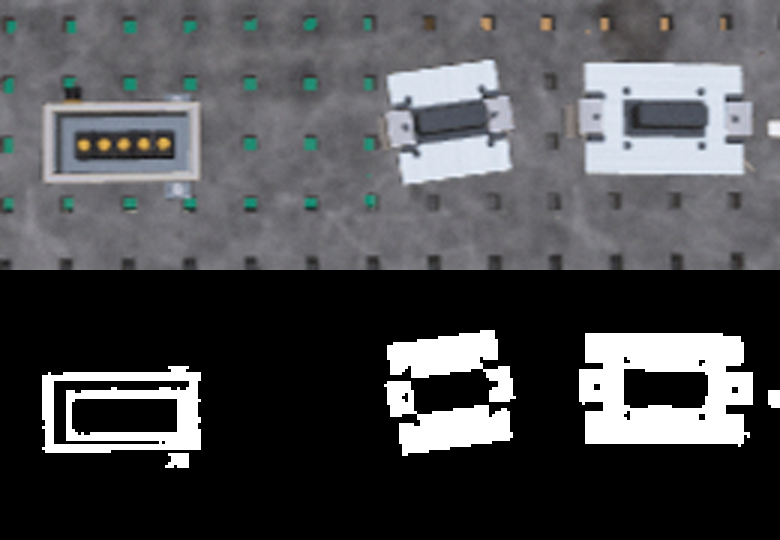

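The enlarged crop confirms it. The plate at top-view (436,239) is 90 mm wide and about 128 mm long plus its clips, so that is the long guard. The one at (364,240) is nearly square, so it is the short one. The grey housing at (256,247) measures 65 x 124 mm, which matches the description. Next I turn the tool so the jaws close across the rib, then move over the long guard.

```bash
python3 -m pendant '[0,0,0,0,0,-0.175,0.09,0,0,0,0,0,-0.175,0.09,0,0,0,0,0,-0.175,0.09,0,0,0,0,0,-0.175,0.09,0,0,0,0,0,-0.175,0.09,0,0,0,0,0,-0.175,0.09,0,0,0,0,0,-0.173,0.09]'
python3 -m pendant '[0.051,0.026,0,0,0,0,0.09,0.051,0.026,0,0,0,0,0.09,0.051,0.026,0,0,0,0,0.09,0.051,0.026,0,0,0,0,0.09,0.051,0.026,0,0,0,0,0.09,0.051,0.026,0,0,0,0,0.09,0.051,0.026,0,0,0,0,0.09,0.051,0.026,0,0,0,0,0.09,0.051,0.026,0,0,0,0,0.09,0.051,0.026,0,0,0,0,0.09]'
python3 - <<'E'
from h import *
s=observe();print(s["clock"],s["joints"],s["position"],s["ee_rot"])
im=get_image("wrist");cv2.imwrite("pics/w1.png",im[:,:,::-1])
np.savez("w1.npz",p=s["position"],r=s["ee_rot"])
E
```

```text
clock: 0.98
position: [0.1975, -0.5927, 0.2372]
ee_rot: [-2.243, -2.198, -0.001]
force: [-0.6, 0.0, 0.6]
width: 0.977
gripper_force: 0.0
clock: 2.22
position: [0.4713, -0.0884, 0.2377]
ee_rot: [2.251, 2.192, -0.0]
force: [1.0, -0.2, 0.2]
width: 0.982
gripper_force: 0.0
2.225 [ 0.5367223   0.25322786 -0.55865166  1.8802749   0.15396874  1.05051735
 -0.11100214] [ 0.47131597 -0.08835632  0.23765803] [ 2.25059807e+00  2.19167485e+00 -3.79411865e-04]
```

View pics/w1.png

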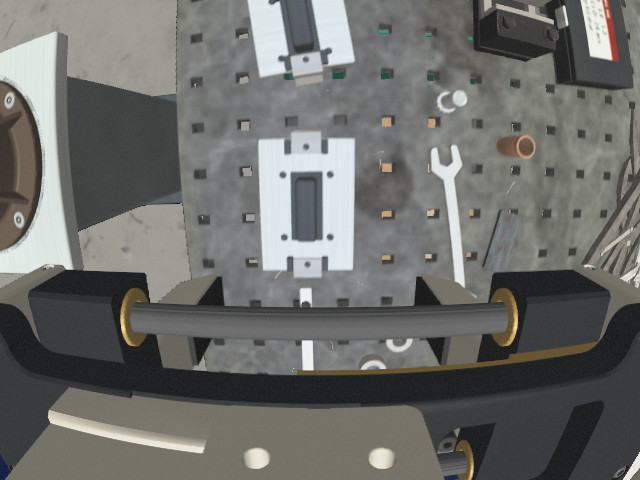

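The wrist view shows the long guard at (307,204) with its dark rib at (307,208), upright in the frame. The short guard is at the top, around (300,30).

```bash
cat > m.py <<'E'
from h import *
im=cv2.imread("pics/w1.png");f=np.load("w1.npz");pose=(f["p"],f["r"])
v=cv2.cvtColor(im,cv2.COLOR_BGR2HSV)[:,:,2]
print(im[190,270],im[260,307],im[205,295],im[205,307])
def show(m,z,t):
    cs,_=cv2.findContours(m.astype(np.uint8),cv2.RETR_EXTERNAL,cv2.CHAIN_APPROX_NONE)
    c=max(cs,key=cv2.contourArea)[:,0];print(t,cv2.boundingRect(c),rect(ray("wrist",c,z,pose)))
w=v.copy();w[:100]=0;w[275:]=0;w[:,:240]=0;w[:,370:]=0
show(w>205,.038,"plate")
show(w>150,.038,"plate+clips")
d=np.full_like(v,255);d[165:250,280:335]=v[165:250,280:335]
show(d<130,.067,"rib")
E
python3 m.py
```

```text
[236 231 223] [195 188 184] [88 83 78] [102  96  88]
plate (259, 133, 95, 137) (array([ 0.45874197, -0.07345188]), (131.67303466796875, 88.59394073486328), 88.8851089477539)
plate+clips (258, 131, 97, 144) (array([ 0.45861411, -0.0748814 ]), (138.68870544433594, 90.1004638671875), 88.80268096923828)
rib (291, 172, 31, 69) (array([ 0.4594006 , -0.07198245]), (59.88692092895508, 26.0805606842041), 88.5284423828125)
```

```bash
python3 -m pendant '[0.014,-0.0127,0,0,0,0,0.06,0,0,0.03,0,0,0,0.05,0,0,0.03,0,0,0,0.05,0,0,0.03,0,0,0,0.05,0,0,0.03,0,0,0,0.05,0,0,0.02,0,0,0,0.05,0,0,0,0,0,0,0.05]'
python3 - <<'E'
from h import *
s=observe();print(s["clock"],s["position"],s["ee_rot"])
im=get_image("wrist");cv2.imwrite("pics/w2.png",im[:,:,::-1])
np.savez("w2.npz",p=s["position"],r=s["ee_rot"])
E
```

```text
clock: 3.15
position: [0.4562, -0.0765, 0.0967]
ee_rot: [-2.25, -2.189, 0.004]
force: [-0.2, -0.6, -0.3]
width: 0.547
gripper_force: 0.0
3.15 [ 0.45624488 -0.07648203  0.0966568 ] [-2.24988643 -2.18899238  0.00441197]
```

View pics/w2.png

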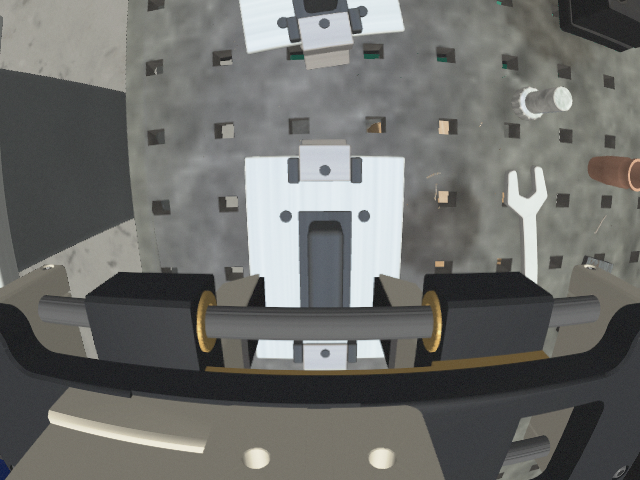

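The near view shows the plate's front corners at (246,157) and (405,156), and the rib's far end at (326,213), well centred between the jaws.

```bash
python3 - <<'E'
from h import *
f=np.load("w2.npz");pose=(f["p"],f["r"])
P=ray("wrist",[(246,157),(405,156),(247,240),(403,240)],.038,pose)[:,:2];print(P.round(4))
u=(P[1]-P[0]);print("width",np.linalg.norm(u),"yaw",np.degrees(np.arctan2(u[1],u[0])),"centre",(P[0]+P[1])/2+.064*np.array([u[1],-u[0]])/np.linalg.norm(u))
Rt=R.from_rotvec(pose[1]).as_matrix();print(Rt.round(4))
E
```

```text
[[ 0.416  -0.0126]
 [ 0.5047 -0.0143]
 [ 0.4136 -0.0603]
 [ 0.5041 -0.0627]]
width 0.08863559003153917 yaw -1.060426426957944 centre [ 0.45915593 -0.07744714]
[[ 2.740e-02  9.996e-01 -3.800e-03]
 [ 9.996e-01 -2.740e-02 -1.000e-04]
 [-2.000e-04 -3.800e-03 -1.000e+00]]
```

```bash
python3 -m pendant '[0,0.003,0.015,0,0,0,0.05,0,0,0.014,0,0,0,0.05,0,0,0.013,0,0,0,0.05,0,0,0,0,0,0,0.05,0,0,0,0,0,0,0.01,0,0,0,0,0,0,0.01,0,0,0,0,0,0,0.01,0,0,0,0,0,0,0.01,0,0,0,0,0,0,0.01]' 50
```

```text
clock: 4.32
position: [0.4615, -0.0757, 0.0559]
ee_rot: [2.25, 2.192, -0.0]
force: [-1.9, -0.1, 4.0]
width: 0.196
gripper_force: 50.0
```

Grasped: the opening is 18 mm, which is the rib's width. I lift and go short of the housing to look at it past the guard.

```bash
python3 -m pendant '[0,0,-0.02,0,0,0,0.01,0,0,-0.05,0,0,0,0.01,0,0,-0.06,0,0,0,0.01,0,0,-0.06,0,0,0,0.01,0.04,-0.004,-0.01,0,0,0,0.01,0.05,-0.005,0,0,0,0,0.01,0.05,-0.005,0,0,0,0,0.01,0.05,-0.005,0,0,0,0,0.01,0.05,-0.005,0,0,0,0,0.01,0.05,-0.001,0,0,0,0,0.01]'
python3 -m pendant '[0.005,0,0,0,0,-0.054,0.01,0,0,0,0,0,0,0.01,0,0,0,0,0,0,0.01,0,0,0,0,0,0,0.01]'
python3 - <<'E'
from h import *
s=observe();print(s["clock"],s["position"],s["ee_rot"])
im=get_image("wrist");cv2.imwrite("pics/w3.png",im[:,:,::-1])
np.savez("w3.npz",p=s["position"],r=s["ee_rot"])
E
```

```text
clock: 5.58
position: [0.4436, 0.2162, 0.2556]
ee_rot: [2.25, 2.192, -0.0]
force: [1.1, -0.0, -1.0]
width: 0.193
gripper_force: 50.0
clock: 6.08
position: [0.4444, 0.2189, 0.2556]
ee_rot: [2.192, 2.25, -0.001]
force: [-0.2, -0.0, -1.2]
width: 0.191
gripper_force: 50.0
6.075 [0.44442745 0.21892357 0.25564617] [ 2.19248603e+00  2.24950883e+00 -5.61836730e-04]
```

View pics/w3.png

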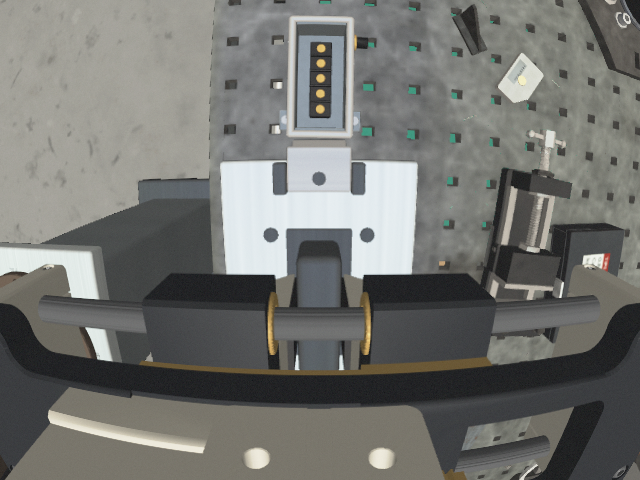

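The whole housing is in view: rim from (289,17) to (355,137). The plate's front corners are at (222,162) and (417,162). I'll measure both from this image so calibration errors cancel.

```bash
python3 - <<'E'
from h import *
im=cv2.imread("pics/w3.png");f=np.load("w3.npz");pose=(f["p"],f["r"])
v=cv2.cvtColor(im,cv2.COLOR_BGR2HSV);m=((v[:,:,2]>170)&(v[:,:,1]<40)).astype(np.uint8)
def cont(x0,y0,x1,y1,z,t):
    w=np.zeros_like(m);w[y0:y1,x0:x1]=m[y0:y1,x0:x1]
    c=max(cv2.findContours(w,0,1)[0],key=cv2.contourArea)[:,0]
    P=ray("wrist",c,z,pose);print(t,cv2.boundingRect(c),rect(P));return c,P
c,P=cont(285,5,360,140,.046-.004,"rim .042");c,P=cont(285,5,360,140,.046,"rim .046")
# rim side edges: fit rows 30..105
for lab,fn in(("L",np.min),("R",np.max)):
    Q=np.array([(fn(c[c[:,1]==y,0]),y) for y in range(30,105) if (c[:,1]==y).any()])
    W=ray("wrist",Q,.042,pose);k=np.polyfit(W[:,1],W[:,0],1);print(lab,"yaw",np.degrees(-np.arctan(k[0])),"x at y=.3565",np.polyval(k,.3565))
zp=pose[0][2]-.018
for a,b in((165,225),):
    for fn in(np.min,np.max):
        Q=np.array([(fn(np.flatnonzero(m[y,215:425]))+215,y) for y in range(a+3,b)])
        W=ray("wrist",Q,zp,pose);k=np.polyfit(W[:,1],W[:,0],1);print("plate yaw",np.degrees(-np.arctan(k[0])),"x at TCPy",np.polyval(k,pose[0][1]))
E=ray("wrist",[(240,162),(400,161)],zp,pose);print("front edge",E.round(4))
print(R.from_rotvec(pose[1]).as_matrix().round(4))
E
```

```text
rim .042 (285, 16, 75, 122) (array([0.44289914, 0.35752936]), (71.00745391845703, 123.23323059082031), 1.3728106021881104)
rim .046 (285, 16, 75, 122) (array([0.44288293, 0.35674875]), (70.22010040283203, 121.86669921875), 1.3728408813476562)
L yaw 0.31492572896574955 x at y=.3565 0.4102205928274106
R yaw 0.08472977266408595 x at y=.3565 0.471890852500769
plate yaw 1.4783202436394938 x at TCPy 0.39867682276310423
plate yaw 1.307957134501426 x at TCPy 0.4873243043550772
front edge [[0.4064 0.2797 0.2376]
 [0.478  0.282  0.2376]]
[[-2.570e-02  9.997e-01  0.000e+00]
 [ 9.997e-01  2.570e-02 -5.000e-04]
 [-5.000e-04  0.000e+00 -1.000e+00]]
```

```bash
python3 - <<'E'
from h import *
f=np.load("w3.npz");pose=(f["p"],f["r"])
for n,file,b in(("wrist","w3",(300,35,340,120)),("top","top0",(232,238,280,258))):
    im=cv2.imread(f"pics/{file}.png");h=cv2.cvtColor(im,cv2.COLOR_BGR2HSV)
    g=((h[:,:,0]>12)&(h[:,:,0]<32)&(h[:,:,1]>110)&(h[:,:,2]>110)).astype(np.uint8)
    x0,y0,x1,y1=b;w=np.zeros_like(g);w[y0:y1,x0:x1]=g[y0:y1,x0:x1]
    C=[c for _,s,c in zip(*[iter(())]*3)] if 0 else None
    k,_,st,ce=cv2.connectedComponentsWithStats(w);C=np.array([ce[i] for i in range(1,k) if st[i,4]>3]);print(n,C.round(1).tolist())
    W=ray(n,C,.03,pose);i=np.argmax(W[:,1]);p=np.polyfit(W[:,1],W[:,0],1);print(" screws yaw",np.degrees(-np.arctan(p[0])),"mean",W.mean(0))
    # rim: outer edge by strongest gradient, long sides
    gr=cv2.GaussianBlur(cv2.cvtColor(im,6),(0,0),.8).astype(float)
    for lo,hi,rng in (((280,300,range(25,108)),(343,360,range(50,108))) if n=="wrist" else ((228,238,range(236,262)),)*0 or ((229,237,range(238,258)),)) if n=="wrist" else []: pass
    S=((278,298,range(25,105),1),(346,362,range(55,105),-1)) if n=="wrist" else ((228,240,range(237,270),1),(255,267,range(236,268),-1))
    for lo,hi,rng,sg in S:
        Q=[]
        for t in rng:
            l=gr[t,lo:hi] if n=="wrist" else gr[lo:hi,t]
            d=np.maximum(sg*np.diff(l),0); j=d.argmax(); a=slice(max(j-2,0),j+3); s=(d[a]*np.arange(len(d))[a]).sum()/d[a].sum()+lo+.5
            Q.append((s,t) if n=="wrist" else (t,s))
        W=ray(n,np.array(Q),.043,pose)
        p=np.polyfit(W[:,1],W[:,0],1);r=W[:,0]-np.polyval(p,W[:,1]);ok=abs(r)<1.5e-3;p=np.polyfit(W[ok,1],W[ok,0],1)
        print(" edge yaw",np.degrees(-np.arctan(p[0])),"x@.357",np.polyval(p,.357),"n",ok.sum(),"rms mm",r[ok].std()*1e3)
E
```

```text
wrist [[320.6, 47.9], [320.4, 62.9], [320.2, 77.9], [319.9, 93.2], [319.7, 108.8]]
 screws yaw 0.63038264192244 mean [0.44113875 0.35619587 0.03      ]
 edge yaw 0.3933198580452867 x@.357 0.40992349582078325 n 79 rms mm 0.21092436609490164
 edge yaw 0.35349177681820165 x@.357 0.4722355093970976 n 50 rms mm 0.1086953325064955
top [[242.5, 248.0], [249.4, 247.6], [255.7, 247.5], [262.6, 247.6], [269.0, 247.5]]
 screws yaw 0.5164773031322627 mean [0.44273713 0.35634172 0.03      ]
 edge yaw -0.7686410137942178 x@.357 0.4754414016560866 n 33 rms mm 0.24327949594943646
 edge yaw 0.8281615250169095 x@.357 0.4113742857143484 n 32 rms mm 0.1493957366647615
```

Housing: centre about (0.441, 0.357), yaw +0.45°. In the same view, the guard sits 1.4 mm (x) and 2 mm (y) behind the TCP at yaw +1.4°. I move over the housing, straighten by 1°, and hover just above the rim.

```bash
python3 -m pendant '[0.035,0.0007,0,0,0,0,0.01,0.035,0.001,0,0,0,0,0.01,0.035,0,0,0,0,0,0.01,0.035,0,0,0,0,0,0.01,0,0,0.035,0,0,0.0165,0.01,0,0,0.045,0,0,0,0.01,0,0,0.045,0,0,0,0.01,0,0,0.01,0,0,0,0.01,0,0,0,0,0,0,0.01,0,0,0,0,0,0,0.01]'
python3 - <<'E'
from h import *
s=observe();print(s["clock"],s["position"],s["ee_rot"],s["force"],R.from_rotvec(s["ee_rot"]).as_matrix().round(4))
im=get_image("side");cv2.imwrite("pics/s1.png",cv2.resize(im[180:340,220:430,::-1],None,fx=3.6,fy=3.6,interpolation=2))
E
```

```text
clock: 7.38
position: [0.4429, 0.3608, 0.1226]
ee_rot: [2.209, 2.234, 0.005]
force: [0.4, -0.1, -1.2]
width: 0.193
gripper_force: 50.0
7.375 [0.44290006 0.36083664 0.1226016 ] [2.20909679 2.23356534 0.00458024] [ 0.39274698 -0.12514303 -1.23206567] [[-0.011   0.9999  0.0021]
 [ 0.9999  0.011   0.002 ]
 [ 0.002   0.0021 -1.    ]]
```

View pics/s1.png

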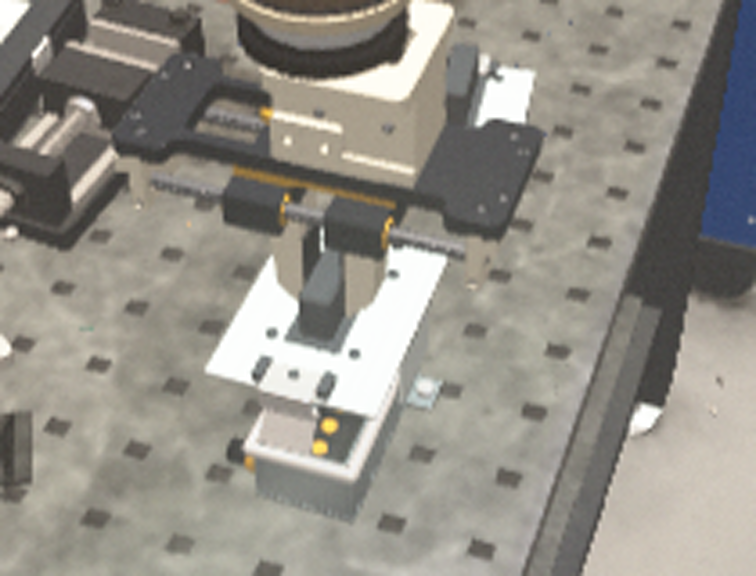

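The side view shows the guard parallel to the housing and just above it, with the near clip at (290,430) inside the rim's width in the crop. I go down to just before the clips engage.

```bash
python3 -m pendant '[-0.0017,-0.0003,0.01,0,0,0,0.01,0,0,0.01,0,0,0,0.01,0,0,0.01,0,0,0,0.01,0,0,0.006,0,0,0,0.01,0,0,0,0,0,0,0.01]'
```

```text
clock: 8.05
position: [0.4414, 0.358, 0.084]
ee_rot: [-2.208, -2.234, 0.002]
force: [0.0, 0.6, -1.6]
width: 0.197
gripper_force: 50.0
```

```bash
python3 -m pendant '[0.0005,0.0005,0.003,0,0,0,0.01,0,0,0.003,0,0,0,0.01,0,0,0.002,0,0,0,0.01,0,0,0,0,0,0,0.01]'; python3 -m pendant '[0,0,0.002,0,0,0,0.01,0,0,0.001,0,0,0,0.01,0,0,0,0,0,0,0.01]'
```

```text
clock: 8.55
position: [0.4429, 0.3592, 0.0774]
ee_rot: [2.209, 2.234, 0.003]
force: [0.6, -0.9, 4.1]
width: 0.19
gripper_force: 50.0
clock: 8.93
position: [0.4423, 0.3585, 0.0735]
ee_rot: [2.209, 2.234, -0.0]
force: [1.7, 0.3, -1.2]
width: 0.196
gripper_force: 50.0
```

The clips yielded at the expected height, with the force rising and then falling. I keep pressing towards home at TCP z ≈ 0.068.

```bash
python3 -m pendant '[0,0,0.002,0,0,0,0.01,0,0,0.002,0,0,0,0.01,0,0,0,0,0,0,0.01]'; python3 -m pendant '[0,0,0.002,0,0,0,0.01,0,0,0,0,0,0,0.01,0,0,0,0,0,0,0.01]'
```

```text
clock: 9.3
position: [0.4417, 0.3586, 0.069]
ee_rot: [-2.208, -2.234, 0.002]
force: [0.2, 2.9, -8.7]
width: 0.194
gripper_force: 50.0
clock: 9.68
position: [0.4422, 0.3587, 0.068]
ee_rot: [2.209, 2.234, -0.0]
force: [-2.2, -0.9, 2.2]
width: 0.193
gripper_force: 50.0
```

```bash
python3 -m pendant '[0,0,0.0015,0,0,0,0.01,0,0,0,0,0,0,0.01,0,0,0,0,0,0,0.01]'; python3 -m pendant '[0,0,0.001,0,0,0,0.01,0,0,0,0,0,0,0.01,0,0,0,0,0,0,0.01]'
```

```text
clock: 10.05
position: [0.4422, 0.3587, 0.0679]
ee_rot: [2.208, 2.233, 0.001]
force: [-5.9, -6.5, 20.5]
width: 0.189
gripper_force: 50.0
clock: 10.42
position: [0.4422, 0.3587, 0.0678]
ee_rot: [2.207, 2.233, 0.001]
force: [-8.1, -8.5, 32.6]
width: 0.189
gripper_force: 50.0
```

It hit a hard stop at 0.0678, where home should be 0.068. I relieve the load, let go, rise and check.

```bash
python3 -m pendant '[0,0,-0.0025,0,0,0,0.01,0,0,0,0,0,0,0.01,0,0,0,0,0,0,0.05,0,0,0,0,0,0,0.05,0,0,0,0,0,0,0.05,0,0,0,0,0,0,0.05,0,0,-0.01,0,0,0,0.05,0,0,-0.03,0,0,0,0.05,0,0,-0.05,0,0,0,0.05,0,0,-0.05,0,0,0,0.05]'
python3 -m pendant '[-0.05,0,-0.03,0,0,0,0.05,-0.05,0,0,0,0,0,0.05,-0.05,0,0,0,0,0,0.05,0,0,0,0,0,0,0.05,0,0,0,0,0,0,0.05]'
python3 - <<'E'
from h import *
s=observe();print(s["clock"],s["position"],s["force"]);pose=(s["position"],s["ee_rot"])
a=get_image("wrist")[:,:,::-1].copy();b=get_image("side")[:,:,::-1].copy()
v=cv2.resize(b[200:350,220:420],(640,480),interpolation=2)
cv2.imwrite("pics/end.png",np.hstack([cv2.resize(a[:300,140:500],(400,333)),cv2.resize(v,(400,300))[:333] if 0 else cv2.resize(v,(400,333))]))
cv2.imwrite("pics/w4.png",a)
for n,im in(("wrist",a),("side",b)):
    h=cv2.cvtColor(im,cv2.COLOR_BGR2HSV);m=((h[:,:,2]>(205 if n=="wrist" else 195))&(h[:,:,1]<40)).astype(np.uint8)
    for c in cv2.findContours(m,0,1)[0]:
        if cv2.contourArea(c)<800: continue
        q=rect(ray(n,c[:,0],.05,pose))
        if np.hypot(*(q[0]-[.441,.357]))<.03: print(n,cv2.boundingRect(c),q)
E
```

```text
clock: 11.68
position: [0.4419, 0.3587, 0.2098]
ee_rot: [-2.208, -2.234, 0.0]
force: [1.4, 0.6, 0.0]
width: 0.547
gripper_force: 0.0
clock: 12.3
position: [0.444, 0.2093, 0.2384]
ee_rot: [2.209, 2.234, 0.002]
force: [-0.1, 0.4, 0.1]
width: 0.544
gripper_force: 0.0
12.3 [0.44400117 0.20930134 0.23841407] [-0.11073779  0.38848986  0.12631114]
wrist (269, 0, 100, 135) (array([0.44130423, 0.35338562]), (89.1261215209961, 129.59768676757812), 0.6729231476783752)
side (280, 257, 66, 58) (array([0.4412854 , 0.35252002]), (90.15938568115234, 142.13275146484375), 0.6530318260192871)
```

View pics/end.png

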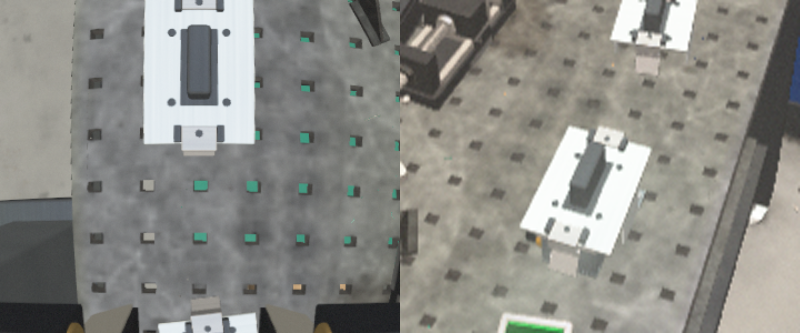

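The end view shows the guard square on the housing (wrist panel (200,70), side panel (585,190)), with both clips down. At a plate height of 0.050 m its width comes out at 89 mm from the wrist and 90 mm from the side, so it sits fully home. The short guard lies where it was.

```bash
python3 -c "
from cell import *
print(sign_off())"
```

```text
the job is handed in; nothing more can be done
None
```

The long guard is snapped fully home on the grey housing and released, the short guard was left where it lay, and the job was handed in at about 12.4 s; the final press reached about 33 N, over the 20 N asked.

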